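# Set the stop collar of a bench stand on its forked spacer

### The job

Slide the orange forked spacer flat on to the round seat of the stand, around the threaded post until the end of its slot meets the post. Then spin the knurled brass collar down the post until you feel it touch, and a touch more so that it nips the spacer with a light load of about 10 N (4 to 18 N is good, and never as much as 25 N), and let go. Leave the blue spacer and the glassware where they are.

Things in the scene. Friction and masses are not known exactly. Their poses are not given: they have to be found in the camera images.
- stand: Fixed stand: white base plate 205 x 120 x 13 mm (from 67 mm in front of the post to 138 mm behind it), a grey box 45 x 100 mm, reaching 47 mm above the table, centred 110 mm behind the post, and an upright threaded post. Origin at table height on the post's axis; z up; +x points from the post to the grey box, so the free front side is -x.
- seat_center (a point): On the post's axis at the top face of the round seat, an aluminium disc 90 mm across, its top 27 mm above the table (this point stays put). The seat is stiffly cushioned: under a nip of 10 N it sinks only 0.4 mm, too little to see. The post is 20 mm thick (21.4 mm over the thread crests).
- collar: Knurled brass collar on the post. This entry is a fixed point on the post's axis at seat height: the collar's height and angle are NOT measured. Its underside starts 28 to 36 mm above the seat. Round, 40 mm tall: sleeve 40 mm across for the lowest 16 mm, then the knurled grip, 46 mm across. Pinch it across any diameter from above, about 26 mm above its underside.
- post_top (a point): Top centre of the post, 82 mm above the seat. Right-hand fast thread: a full turn clockwise seen from above sinks the collar 40 mm (6.4 mm per rad), hand and all; friction holds it where it is left. Free turning in small steps gives a steady torque of 0.1 to 0.15 N m; at first touch the held torque shifts, mostly drops, by 0.02 N m or more. Past that 0.01 rad adds about 1 N.
- spacer_slot (a point): The orange forked spacer (loose, 0.13 kg, 20 mm thick, a flat fork 48 mm wide). This point is the centre of its slot, half-way up (10 mm above its underside): it lies on the post's axis when the spacer is home. x points out of the slot's open mouth, z up. The slot is 24 mm wide with a flared mouth, open at +x (prongs end 35 mm ahead of this point), and its closed end is 10.5 mm behind this point.
- spacer_grip (a point): Grip of the orange spacer: the middle of its upright black fin, 85 mm behind the slot centre (-x) and 48 mm above the spacer's underside. The fin is 14 mm thick (along y), 30 mm long (along x), and its top is 70 mm above the underside. Same axes as the slot point. The slot point hence lies at +85 mm in x and -38 mm in z from here.
- spacer: The orange spacer's body frame, origin under the slot centre, on its underside; axes as the slot point.
- blue_grip (a point): Fin of the blue forked spacer (12 mm thick, same outline and fin): not to be used.
- blue_spacer: The blue forked spacer, to be left alone: origin under its slot centre.
- flask: Corked glass flask, 76 mm across, 126 mm tall, loose. Origin under its centre.
- reagent: White bottle with a black cap, 60 mm across, 130 mm tall, loose. Origin under its centre.
- amber_jar: Amber jar, 56 mm across, 80 mm tall, loose. Origin under its centre.
- beaker: Empty glass beaker, 80 mm across, 100 mm tall, loose. Origin under its centre.
Not all that is in view belongs to the job. Several things have the shape of the spacer; the one meant has the colours described above.

How it is judged:
By the outcome, as a careful person would: the job done as asked, in the order asked, and still so for the second after the job is handed in, with the robot touching nothing.
It also fails if it takes over 72 s, if anything falls off the work surface, if the arm or the gripper's body presses on something with over 40 N, if the wrist force passes 120 N, or if a joint passes its speed limit or range.

### The arm

A 7-joint arm with a two-finger parallel gripper is mounted at the origin on the work surface. World frame = base frame: x ahead of the robot, y to its left, z up, the work surface at z = 0. Lengths are in m, angles in rad, forces in N, time in s.
With the tool pointing down it reaches from about 0.4 to 0.85 m from the base axis. Payload 4.5 kg.
Tool frame: the origin (TCP) lies at the centre of the arm's flange, where the gripper is bolted on; the fingertips stand nose_length ahead of it and the grasp point (between the pads) lies 147 mm ahead of it (nose_length is the distance from the TCP to the fingertips, in m); z points along the fingers, y is the line along which they close (so a half turn about z gives the same grasp; the last joint's range is limited). The gripper opens to 88 mm and grips with 3 to 60 N. Pads are 18 mm wide; open, the fingers measure 123 mm over their backs; the gripper's body (75 mm by 187 mm) begins 45 mm behind the grasp point.
Start: joints at [-1.143, 0.689, -0.195, 1.565, 0.157, 0.902, -0.215], TCP at [0.24, 0.577, 0.405] pointing down, gripper open.
Joint ranges: [-3.01, 3.01], [-0.46, 2.08], [-1.47, 1.51], [0.13, 2.56], [-1, 4.14], [0.04, 2.09], [-2.66, 2.66]. Speed limits (rad/s): [2.57, 2.57, 3.14, 3.14, 3.14, 3.14, 3.14].

### API

Orientations are given as a unit quaternion [x, y, z, w].
In Python, from plant import * gives the robot as it stands.
- The arm moves only by the tool play_rows, never from a script. Its argument "rows" is a list that holds one entry, the list of rows, each a list of 6 numbers: the shift along the tool's x, y, z normalised to -1 to 1, where 1 is 0.5 m, then the turn, a rotation vector about the tool's x, y, z normalised to -1 to 1, where 1 is 0.5 rad. A call has 1 to 20 rows; each row is the pose to reach, as a shift and turn from the pose commanded when the call began, along the tool's axes at that moment; what a row does not reach only later rows make up. A row lasts 1/12 s, in which the tool goes at most 41.7 mm and 7.16 degrees, less where a joint would pass 70% of its speed; a pose out of reach is approached as far as the arm can. A call with a number of a shift or a turn outside -1 to 1 is refused whole. A call with a gripper value outside its range is refused whole. "claw" is the closure, from 0 (fully open) to 1 (shut), set as the call begins (left out, the last holds). The fingers move at their own pace and stop on an object; "squeeze" is the grip in N (left out, the last holds). Time passes only in rows, so rows that repeat a pose let the fingers close. It gives the time, the measured TCP pose, the force, the opening and the grip force at its end, in the units of the state.
- get_state(): the state, without advancing time (a new reading comes with each control period).
- snapshot(name): name is "scene" or "side" or "wrist"; returns a dict with "pixels" (384x512x3 uint8, blue, green, red), "camera_matrix" (3x3 intrinsics, pixels), "dist_coeffs" ([k1, k2, p1, p2, k3] as OpenCV has them; the pictures are not rectified), "world_to_cam" (4x4, takes a point from world to camera coordinates); the wrist camera has in their place "mount" (4x4, takes a point from camera to tool coordinates, whose origin is the TCP and whose axes are the flange's). Camera axes: x right, y down, z forward; pixel columns grow to the right and rows downward; lengths in m; the calibration is good to about 2 mm. A picture is of the moment at which its call begins: read the wrist's pose just before it. There is no depth.
- finish_job(): hands the job in; it is judged then, once.
The state is a dict: "clock": time; "q": joint angles; "qd": joint speeds; "joint_torque": joint torques, N m; "tool_pos": TCP position; "eef_rot": TCP orientation; "contact_force": force on the tool from outside, world axes, zero at the start; "moment": the same for the moment, N m; "opening": opening from 0.0 (shut) to 1.0 (fully open); "finger_force": force on a finger pad.
Only numpy, scipy, OpenCV 4.12 (cv2) and the standard library are available. Lean on these libraries where they do the work, as an engineer would, in place of code of your own. Each camera call takes 0.05 s, during which the arm holds its last target. There are 200 camera calls.

## Working session

There is one attempt and no reset: what is moved stays moved. The work goes in short steps, Python scripts to look and compute and a tool call to move; the robot and the scene stay as the last step left them, time stands still between calls to the robot, and variables do not carry over. Pictures are saved under pics/ and viewed, at most 10 in all, crops included, and the job is handed in when it is done.

Besides the shell and the picture viewer there is one more tool, called in YAML: its name, and indented under it one key for each argument. play_rows: Moves the arm, as the interface text tells. Its arguments: {"type":"object","properties":{"rows":{"type":"array"},"claw":{"type":"number"},"squeeze":{"type":"number"}},"required":["rows"]}

```bash
mkdir -p pics; ls
cat > h.py <<'E'
from plant import *
import numpy as np, cv2, json
from scipy.spatial.transform import Rotation as R
def save(n,f):
    s=get_state(); d=snapshot(n); cv2.imwrite(f'pics/{f}.png',d['pixels'])
    w=d.get('world_to_cam')
    if w is None:
        T=np.eye(4);T[:3,:3]=R.from_quat(s['eef_rot']).as_matrix();T[:3,3]=s['tool_pos']
        w=np.linalg.inv(T@np.array(d['mount']))
    np.savez(f'pics/{f}.npz',K=d['camera_matrix'],D=d['dist_coeffs'],W=w); return d
def cal(f):
    c=np.load(f'pics/{f}.npz'); return c['K'],c['D'],c['W']
def onz(f,px,z):
    K,D,W=cal(f); u=cv2.undistortPoints(np.array(px,float).reshape(-1,1,2),K,D).reshape(-1,2)
    C=np.linalg.inv(W); o=C[:3,3]; r=np.c_[u,np.ones(len(u))]@C[:3,:3].T
    z=np.broadcast_to(z,len(r)); return o+r*((z-o[2])/r[:,2])[:,None]
def proj(f,P):
    K,D,W=cal(f); return cv2.projectPoints(np.array(P,float).reshape(-1,3),cv2.Rodrigues(W[:3,:3])[0],W[:3,3],K,D)[0].reshape(-1,2)
E
python3 - <<'E'
from h import *
s=get_state();print(s)
a=[save(n,n)['pixels'] for n in('scene','side','wrist')]
try: print(nose_length)
except Exception as e: print(e)
cv2.imwrite('pics/all.png',cv2.resize(np.hstack(a[:2]),(1024,384)))
E
```

```text
pics
{'clock': 0.0, 'q': array([-1.14316719,  0.68999495, -0.19452685,  1.56633356,  0.15730094,
        0.9024914 , -0.21508255]), 'qd': array([ 0.00022734,  0.00143483, -0.00013425, -0.00203676, -0.00023738,
        0.00058971, -0.00027267]), 'joint_torque': array([ 7.19655909e-04, -5.27557218e+01, -1.26632206e+00, -1.53422678e+01,
       -5.25220740e-02,  6.54026109e-03,  1.70827293e-04]), 'tool_pos': array([0.23972526, 0.57684638, 0.40390603]), 'eef_rot': array([ 1.95589910e-01,  9.80685345e-01, -9.09624857e-04, -1.18591698e-04]), 'contact_force': array([-0.03013809,  0.10680344, -0.4134692 ]), 'moment': array([-0.00478259, -0.0054887 , -0.00359437]), 'finger_force': 0.0, 'opening': 0.9986242101382766}
0.166
```

Run:
```python
from h import *
for n in('scene','side'):
    cv2.imwrite(f'pics/{n}_b.png',cv2.resize(cv2.imread(f'pics/{n}.png'),(800,600),interpolation=cv2.INTER_CUBIC))
```

```text
(no output)
```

View pics/scene_b.png

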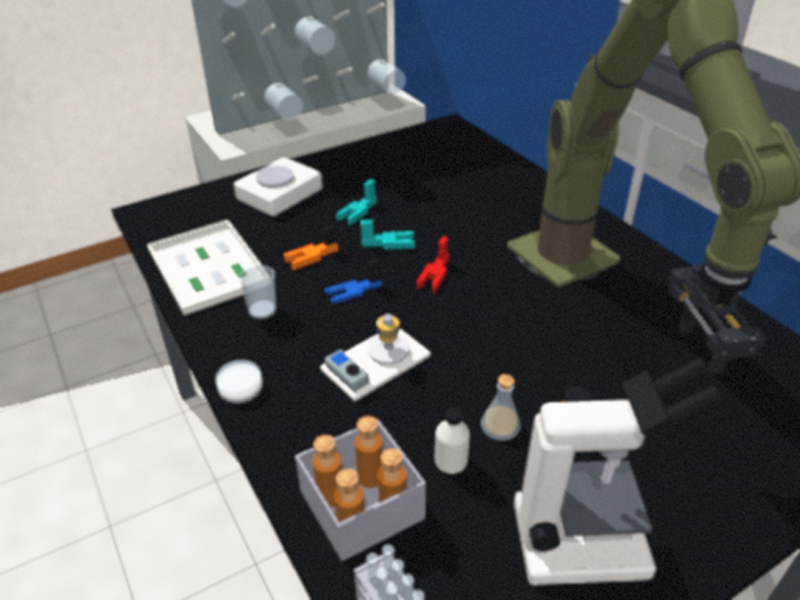

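View pics/side_b.png

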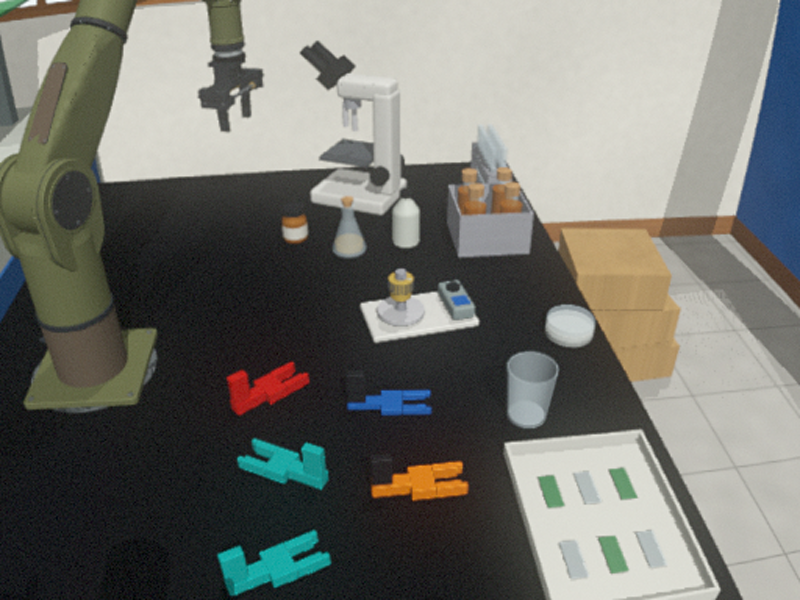

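The scene view shows the stand at about (378,355) and the orange spacer at (310,253). In the side view the stand is at (403,305), with its grey box to the right (+x), and the orange spacer is at (420,480) with its mouth also to the right. I'll enlarge both.

Run:
```python
from h import *
def cr(n,x,y): return cv2.resize(cv2.imread(f'pics/{n}.png')[y:y+60,x:x+80],(400,300),interpolation=cv2.INTER_CUBIC)
g=lambda im:(255*(im/255.)**.6).astype(np.uint8)
a=np.vstack([np.hstack([cr('side',228,166),cr('side',230,278)]),np.hstack([cr('scene',202,195),cr('scene',165,130)])])
cv2.imwrite('pics/grid.png',g(a))
```

```text
(no output)
```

View pics/grid.png

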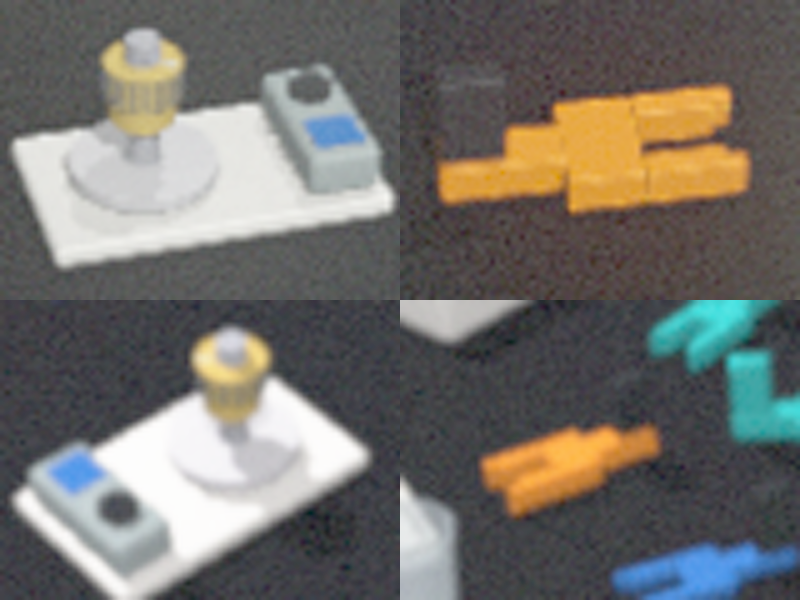

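The stand: post top in the side crop at (143,35), plate top corners at (13,143), (62,252) and (390,200). The orange spacer: prong tips near (748,155) and (730,90), faint black fin top around (440–505,75).

Run:
```python
from h import *
np.set_printoptions(precision=4,suppress=True)
def full(p,ox,oy,cx=0,cy=0): return (np.array(p,float)-[cx,cy]+.5)/5-.5+[ox,oy]
S=lambda p:full(p,228,166); O=lambda p:full(p,230,278,400,0)
S2=lambda p:full(p,202,195,0,300); O2=lambda p:full(p,165,130,400,300)
print('post',onz('side',S([143,35]),.109),onz('scene',S2([231,334]),.109))
print('seatc',onz('side',S([[142,165]]),.027),onz('scene',S2([235,443]),.027))
c=onz('side',S([[13,143],[62,252],[390,200]]),.013);print('plate',c, np.linalg.norm(np.diff(c,axis=0),axis=1))
d=c[2]-c[1];print('yaw stand',np.arctan2(d[1],d[0]), 'from short edge',np.arctan2(*(c[1]-c[0])[[0,1]])) 
t=onz('side',O([[748,153],[730,88],[568,172],[556,105],[440,165]]),.02);print('sp',t)
print('yaws near',np.arctan2(*(t[0]-t[2])[[1,0]]),'far',np.arctan2(*(t[1]-t[3])[[1,0]]))
print('fin top',onz('side',O([[440,72],[505,72]]),.07))
t2=onz('scene',O2([[483,460],[510,495],[660,430]]),.02);print('scene tips',t2)
# others: base
print('flask,reagent,jar,beaker',onz('side',np.array([[349,245],[405,235],[294,233],[529,412]])/1.5625,.01))
print('blue tips', onz('side',np.array([[430,395],[350,405],[400,400]])/1.5625,.012))
```

```text
post [[0.5704 0.1043 0.109 ]] [[0.5667 0.0932 0.109 ]]
seatc [[0.5682 0.0914 0.027 ]] [[0.5732 0.1067 0.027 ]]
plate [[0.4943 0.1436 0.013 ]
 [0.5158 0.0297 0.013 ]
 [0.7116 0.0595 0.013 ]] [0.1159 0.1981]
yaw stand 0.15101593384711268 from short edge 2.954669359660207
sp [[ 0.6208 -0.337   0.02  ]
 [ 0.6195 -0.2969  0.02  ]
 [ 0.5397 -0.3392  0.02  ]
 [ 0.5389 -0.2985  0.02  ]
 [ 0.4837 -0.3292  0.02  ]]
yaws near 0.0261370235218381 far 0.020606822642912602
fin top [[ 0.4857 -0.3203  0.07  ]
 [ 0.5138 -0.3232  0.07  ]]
scene tips [[ 0.6196 -0.3467  0.02  ]
 [ 0.6205 -0.2921  0.02  ]
 [ 0.4807 -0.3102  0.02  ]]
flask,reagent,jar,beaker [[ 0.4837  0.3835  0.01  ]
 [ 0.6131  0.4155  0.01  ]
 [ 0.3592  0.455   0.01  ]
 [ 0.7477 -0.1938  0.01  ]]
blue tips [[ 0.5942 -0.1366  0.012 ]
 [ 0.4618 -0.1472  0.012 ]
 [ 0.5438 -0.1435  0.012 ]]
```

```bash
cat >> h.py <<'E'
def rel(pos,ang):
    "rows numbers to bring TCP to pos with tool y at world angle ang, tool down"
    s=get_state(); M=R.from_quat(s['eef_rot']); a=ang
    y=np.array([np.cos(a),np.sin(a),0]); z=np.array([0,0,-1.]); x=np.cross(y,z)
    N=R.from_matrix(np.c_[x,y,z])
    print('row',np.round(np.r_[M.inv().apply(np.array(pos)-s['tool_pos'])/.5,(M.inv()*N).as_rotvec()/.5],4).tolist())
def st():
    s=get_state(); m=R.from_quat(s['eef_rot']).as_matrix()
    print('t',round(s['clock'],2),'pos',s['tool_pos'].round(4),'ang',round(float(np.arctan2(m[1,1],m[0,1])),4),'tilt',m[:2,2].round(4),'q',s['q'].round(2),'F',np.round(s['contact_force'],1),'M',np.round(s['moment'],3),'op',round(s['opening']*88,1),'ff',round(float(s['finger_force']),1))
E
python3 - <<'E'
from h import *
d=snapshot('wrist');print(d['mount'].round(3),d['camera_matrix'].round(0))
E
```

```text
[[-0.    -0.963 -0.27   0.069]
 [ 1.    -0.001  0.001  0.   ]
 [-0.001 -0.27   0.963  0.02 ]
 [ 0.     0.     0.     1.   ]] [[267.   0. 255.]
 [  0. 267. 196.]
 [  0.   0.   1.]]
```

play_rows:
  rows:
    - [[-0.75,-0.72,0,0,0,-0.8],[-0.75,-0.72,0,0,0,-0.8],[-0.75,-0.72,0,0,0,-0.8],[-0.75,-0.72,0,0,0,-0.8],[-0.75,-0.72,0,0,0,-0.8],[-0.75,-0.72,0,0,0,-0.8],[-0.75,-0.72,0,0,0,-0.8],[-0.75,-0.72,0,0,0,-0.8],[-0.75,-0.72,0,0,0,-0.8],[-0.75,-0.72,0,0,0,-0.8],[-0.75,-0.72,0,0,0,-0.8],[-0.75,-0.72,0,0,0,-0.8],[-0.75,-0.72,0,0,0,-0.8],[-0.75,-0.72,0,0,0,-0.8],[-0.75,-0.72,0,0,0,-0.8],[-0.75,-0.72,0,0,0,-0.8]]

```text
clock: 1.53
tool_pos: [0.4476, 0.102, 0.4048]
eef_rot: [-0.004, 1.0, 0.001, -0.0]
contact_force: [0.5, 0.2, 0.7]
opening: 0.999
finger_force: 0.0
```

Run:
```python
from h import *
st(); d=save('wrist','w1')['pixels']
print(proj('w1',[[.569,.099,.109],[.569,.099,.027],[.5,.1,0]]))
cv2.imwrite('pics/w1c.png',cv2.resize(d[:300,100:500],(800,600),interpolation=cv2.INTER_CUBIC))
rel([.47,-.30,.40],1.571+.015)
```

```text
t 1.53 pos [0.4476 0.102  0.4048] ang 1.5785 tilt [-0.0001  0.0011] q [-0.07  0.5  -0.38  2.04  0.29  0.66  0.94] F [0.5 0.2 0.7] M [ 0.065 -0.014 -0.028] op 87.9 ff 0.0
[[251.1416166  286.55373526]
 [251.79011662 253.62508943]
 [252.80128121 203.82354508]]
row [-0.0379, -0.8053, 0.0086, 0.0023, -0.0002, -0.0125]
```

View pics/w1c.png

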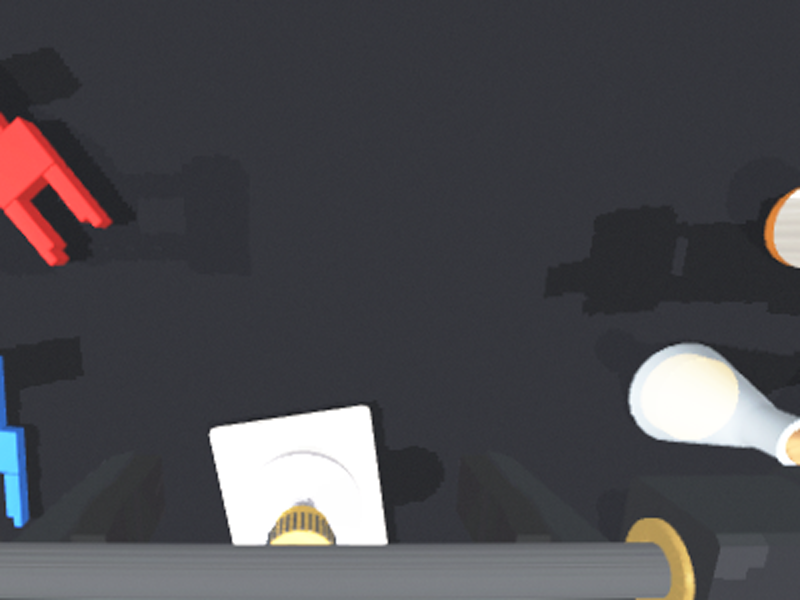

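The wrist view shows the plate's front corners at (210,430) and (370,405) in the crop, and the seat's front rim at about (305,452); the gripper hides what lies beyond.

Run:
```python
from h import *
f=lambda p:(np.array(p,float)+.5)/2-.5+[100,0]
c=onz('w1',f([[210,430],[370,405],[233,544],[387,544]]),.013)
print(c.round(4)); d=c[1]-c[0]; L=np.linalg.norm(d)
a=np.arctan2(d[1],d[0])-np.pi/2; print(L,a, [np.arctan2(*(c[i+2]-c[i])[[1,0]]) for i in (0,1)])
m=(c[0]+c[1])/2; print('post',m+.067*np.array([np.cos(a),np.sin(a),0]))
s=get_state();print(s['tool_pos'])
```

```text
[[0.5133 0.0292 0.013 ]
 [0.4932 0.1466 0.013 ]
 [0.6086 0.043  0.013 ]
 [0.6079 0.1644 0.013 ]]
0.11915792368030206 0.169540040128765 [np.float64(0.14400652461082886), np.float64(0.15433144025854192)]
post [0.56929283 0.0991836  0.013     ]
[0.4474589  0.10243562 0.40479149]
```

play_rows:
  rows:
    - [[0,-0.82,0,0,0,0],[0,-0.82,0,0,0,0],[0,-0.82,0,0,0,0],[0,-0.82,0,0,0,0],[0,-0.82,0,0,0,0],[0,-0.82,0,0,0,0],[0,-0.82,0,0,0,0],[0,-0.82,0,0,0,0],[0,-0.82,0,0,0,0],[0,-0.82,0,0,0,0],[0,-0.82,0,0,0,0],[0,-0.82,0,0,0,0],[0,-0.82,0,0,0,0]]

```text
clock: 2.67
tool_pos: [0.4514, -0.307, 0.4046]
eef_rot: [-0.005, 1.0, 0.001, 0.0]
contact_force: [-0.6, 0.8, 0.2]
opening: 0.999
finger_force: 0.0
```

Run:
```python
from h import *
st(); d=save('wrist','w2')['pixels']
print(proj('w2',[[.5,-.32,.07],[.62,-.32,.02]]))
im=d[130:310,150:390]; im=(255*(im/255.)**.5).astype(np.uint8)
cv2.imwrite('pics/w2c.png',cv2.resize(im,(800,600),interpolation=cv2.INTER_CUBIC))
```

```text
t 2.67 pos [ 0.4514 -0.307   0.4046] ang 1.5803 tilt [0.0003 0.0017] q [ 0.77  0.61 -0.42  1.8   0.32  0.81  1.77] F [-0.6  0.8  0.2] M [ 0.056 -0.063 -0.027] op 87.9 ff 0.0
[[243.45390511 217.5798483 ]
 [244.94109077 278.63653387]]
```

View pics/w2c.png

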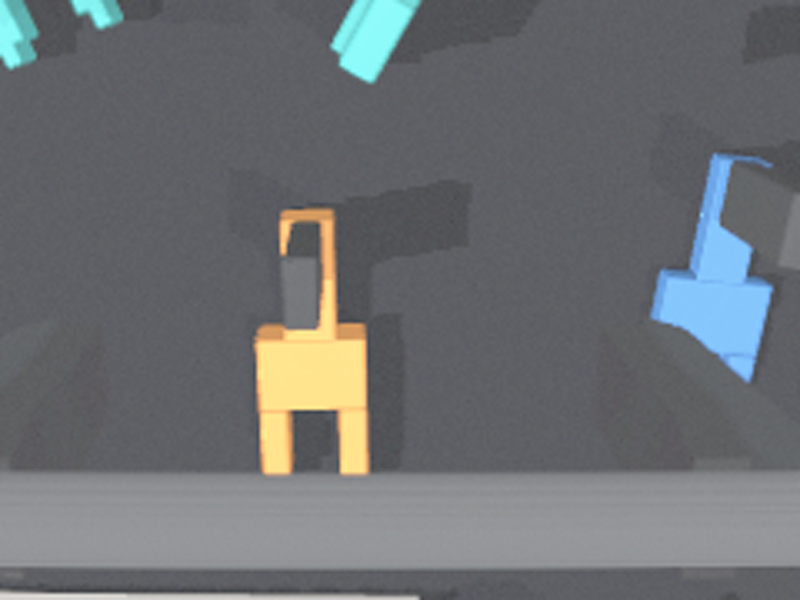

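The wrist view shows the fin's top from (282,257) to (320,328) in the crop, and the fork body's top edges on the left, (257,340)–(261,470), and on the right, (366,338)–(369,470).

Run:
```python
from h import *
k=800/240; f=lambda p:(np.array(p,float)+.5)/k-.5+[150,130]
fn=onz('w2',f([[282,257],[320,257],[282,328],[320,328]]),.07);print(fn.round(4),fn.mean(0))
b=onz('w2',f([[257,340],[260,440],[366,338],[368.5,440]]),.02);print(b.round(4))
print([np.arctan2(*(b[i+1]-b[i])[[1,0]]) for i in (0,2)], 'axis y', b[[0,2]].mean(0),b[[1,3]].mean(0))
a=.025; rel([*fn.mean(0)[:2],.195],np.pi/2+a); rel([*fn.mean(0)[:2],.255],np.pi/2+a)
```

```text
[[ 0.4858 -0.3314  0.07  ]
 [ 0.4857 -0.3172  0.07  ]
 [ 0.5142 -0.3317  0.07  ]
 [ 0.5141 -0.3173  0.07  ]] [ 0.49996449 -0.32439226  0.07      ]
[[ 0.5409 -0.3467  0.02  ]
 [ 0.5905 -0.3464  0.02  ]
 [ 0.5396 -0.2985  0.02  ]
 [ 0.5901 -0.2966  0.02  ]]
[np.float64(0.006979724508700926), np.float64(0.03639332548462762)] axis y [ 0.5402713  -0.32259411  0.02      ] [ 0.59031674 -0.32150143  0.02      ]
row [-0.0966, -0.0375, 0.4194, 0.0033, 0.0004, -0.0286]
row [-0.0966, -0.0373, 0.2994, 0.0033, 0.0004, -0.0286]
```

play_rows:
  rows:
    - [[-0.097,-0.037,0.2,0,0,-0.03],[-0.097,-0.037,0.2,0,0,-0.03],[-0.097,-0.037,0.25,0,0,-0.03],[-0.097,-0.037,0.3,0,0,-0.03],[-0.097,-0.037,0.33,0,0,-0.03],[-0.097,-0.037,0.36,0,0,-0.03],[-0.097,-0.037,0.39,0,0,-0.03],[-0.097,-0.037,0.41,0,0,-0.03],[-0.097,-0.037,0.419,0,0,-0.03],[-0.097,-0.037,0.419,0,0,-0.03]]

```text
clock: 3.55
tool_pos: [0.4995, -0.3259, 0.1947]
eef_rot: [-0.012, 1.0, 0.001, -0.0]
contact_force: [0.1, 0.4, 0.1]
opening: 0.999
finger_force: 0.0
```

play_rows:
  rows:
    - [[0,0,0,0,0,0],[0,0,0,0,0,0],[0,0,0,0,0,0],[0,0,0,0,0,0],[0,0,0,0,0,0],[0,0,0,0,0,0],[0,0,0,0,0,0],[0,0,0,0,0,0],[0,0,0,0,0,0],[0,0,0,0,0,0]]
  claw: 1
  squeeze: 35

```text
clock: 4.38
tool_pos: [0.4991, -0.3273, 0.1951]
eef_rot: [-0.011, 1.0, 0.0, -0.0]
contact_force: [0.0, 0.9, 0.0]
opening: 0.264
finger_force: 0.0
```

Run:
```python
from h import *
st()
```

```text
t 4.38 pos [ 0.4991 -0.3273  0.1951] ang 1.592 tilt [-0.0001  0.0001] q [ 0.65  0.96 -0.26  1.78  0.49  0.47  1.65] F [0.  0.9 0. ] M [ 0.     0.011 -0.004] op 23.3 ff 0.0
```

play_rows:
  rows:
    - [[0,0.005,0,0,0,0],[0,0.005,0,0,0,0],[0,0.005,0,0,0,0],[0,0.005,0,0,0,0],[0,0.005,0,0,0,0],[0,0.005,0,0,0,0],[0,0.005,0,0,0,0]]

```text
clock: 4.97
tool_pos: [0.4991, -0.3248, 0.1951]
eef_rot: [-0.011, 1.0, 0.0, 0.0]
contact_force: [-0.2, 0.6, -1.1]
opening: 0.153
finger_force: 35.0
```

Run:
```python
from h import *
st()
```

```text
t 4.97 pos [ 0.4991 -0.3248  0.1951] ang 1.5921 tilt [0.     0.0002] q [ 0.65  0.96 -0.26  1.78  0.49  0.46  1.64] F [-0.2  0.6 -1.1] M [0.175 0.052 0.056] op 13.5 ff 35.0
```

Run:
```python
from h import *
rel([.415,.075,.315],np.pi/2+.155)
```

```text
row [0.1511, 0.803, -0.2396, 0.0004, 0.0001, -0.2674]
```

play_rows:
  rows:
    - [[0,0,-0.03,0,0,0],[0,0,-0.08,0,0,0],[0,0,-0.15,0,0,0],[0,0,-0.22,0,0,0],[0.01,0.05,-0.24,0,0,-0.03],[0.03,0.11,-0.24,0,0,-0.06],[0.04,0.18,-0.24,0,0,-0.09],[0.05,0.25,-0.24,0,0,-0.12],[0.06,0.32,-0.24,0,0,-0.15],[0.08,0.39,-0.24,0,0,-0.18],[0.09,0.46,-0.24,0,0,-0.2],[0.1,0.53,-0.24,0,0,-0.22],[0.11,0.6,-0.24,0,0,-0.24],[0.13,0.67,-0.24,0,0,-0.26],[0.14,0.73,-0.24,0,0,-0.267],[0.15,0.78,-0.24,0,0,-0.267],[0.151,0.8,-0.24,0,0,-0.267],[0.151,0.803,-0.24,0,0,-0.267],[0.151,0.803,-0.24,0,0,-0.267],[0.151,0.803,-0.24,0,0,-0.267]]

```text
clock: 6.63
tool_pos: [0.4153, 0.0739, 0.3152]
eef_rot: [-0.076, 0.997, -0.0, -0.0]
contact_force: [0.0, 0.1, -2.3]
opening: 0.155
finger_force: 35.0
```

Run:
```python
from h import *
st(); rel([.415,.075,.2241],np.pi/2+.155)
```

```text
t 6.63 pos [0.4153 0.0739 0.3152] ang 1.7238 tilt [-0.0001 -0.001 ] q [-0.16  0.62 -0.2   2.24  0.39  0.31  1.03] F [ 0.   0.1 -2.3] M [0.034 0.093 0.04 ] op 13.7 ff 35.0
row [0.0001, 0.0025, 0.1822, -0.0019, -0.0004, -0.0039]
```

play_rows:
  rows:
    - [[0,0.0025,0.05,0,0,0],[0,0.0025,0.11,0,0,0],[0,0.0025,0.15,0,0,0],[0,0.0025,0.17,0,0,0],[0,0.0025,0.18,0,0,0],[0,0.0025,0.18,0,0,0],[0,0.0025,0.18,0,0,0]]

```text
clock: 7.22
tool_pos: [0.4154, 0.0746, 0.2247]
eef_rot: [-0.076, 0.997, -0.001, -0.0]
contact_force: [-0.1, 0.0, -1.4]
opening: 0.151
finger_force: 35.0
```

Run:
```python
from h import *
st(); rel([.4842,.0857,.2245],np.pi/2+.155)
a=save('side','s2')['pixels'];b=save('scene','c2')['pixels']
m=.085*0
print(proj('s2',[[.569,.099,.109],[.569,.099,.047]]),proj('c2',[[.569,.099,.109],[.569,.099,.047]]))
r=lambda i,x,y:cv2.resize(i[y:y+112,x:x+150],(800,600),interpolation=cv2.INTER_CUBIC)
cv2.imwrite('pics/s2c.png',np.vstack([cv2.resize(a[130:230,180:313],(798,600))[:,:],]))
cv2.imwrite('pics/sc2.png',np.vstack([cv2.resize(a[155:230,180:313],(532,300)),cv2.resize(b[180:255,190:323],(532,300))]))
```

```text
t 7.22 pos [0.4154 0.0746 0.2247] ang 1.7224 tilt [-0.0002 -0.001 ] q [-0.26  0.82 -0.05  2.3   1.07  0.04  0.37] F [-0.1  0.  -1.4] M [ 0.025  0.098 -0.024] op 13.3 ff 35.0
row [-0.1394, 0.0012, 0.0003, -0.002, -0.0008, -0.0068]
[[255.89710257 173.58112406]
 [255.99222248 191.53650876]] [[248.08887974 202.64560088]
 [248.43113675 216.94113944]]
```

View pics/sc2.png

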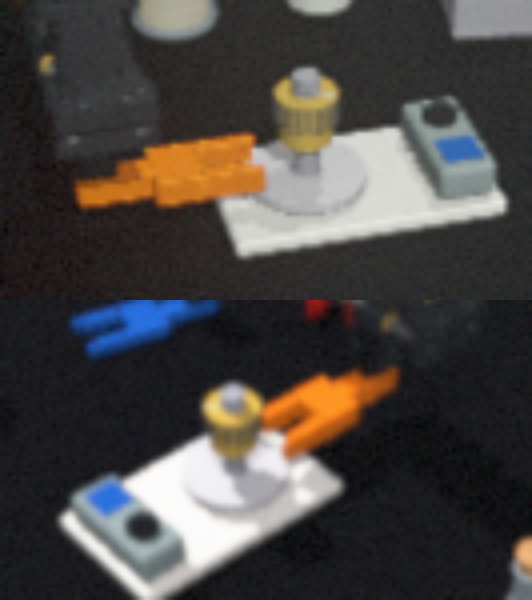

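The spacer lies level in front of the post and is lined up with it: mouth at (262,165) in the side crop, post at (306,155). I'll slide it in.

play_rows:
  rows:
    - [[-0.015,0.001,0,0,0,-0.005],[-0.03,0.001,0,0,0,-0.005],[-0.045,0.001,0,0,0,-0.005],[-0.06,0.001,0,0,0,-0.005],[-0.07,0.001,0,0,0,-0.005],[-0.08,0.001,0,0,0,-0.005],[-0.09,0.001,0,0,0,-0.005],[-0.095,0.001,0,0,0,-0.005],[-0.095,0.001,0,0,0,-0.005],[-0.095,0.001,0,0,0,-0.005]]

```text
clock: 8.15
tool_pos: [0.462, 0.0834, 0.2251]
eef_rot: [-0.078, 0.997, -0.001, 0.0]
contact_force: [1.6, -2.4, -1.4]
opening: 0.158
finger_force: 35.1
```

Run:
```python
from h import *
st(); rel([.4842,.0857,.2245],np.pi/2+.155)
```

```text
t 8.15 pos [0.462  0.0834 0.2251] ang 1.7266 tilt [ 0.0002 -0.0011] q [-0.08  0.84 -0.32  2.15  0.95  0.29  0.5 ] F [ 1.6 -2.4 -1.4] M [-0.453 -0.249 -0.249] op 13.9 ff 35.1
row [-0.0445, -0.0023, 0.0013, -0.0023, 0.0001, 0.0016]
```

play_rows:
  rows:
    - [[0,-0.003,0,0,0,0],[-0.01,-0.003,0,0,0,0],[-0.02,-0.003,0,0,0,0],[-0.028,-0.003,0,0,0,0],[-0.034,-0.003,0,0,0,0],[-0.038,-0.003,0,0,0,0],[-0.04,-0.003,0,0,0,0],[-0.04,-0.003,0,0,0,0]]

```text
clock: 8.82
tool_pos: [0.482, 0.0856, 0.2252]
eef_rot: [-0.078, 0.997, 0.0, 0.0]
contact_force: [1.0, -2.2, -1.8]
opening: 0.155
finger_force: 35.0
```

Run:
```python
from h import *
st(); rel([.4842,.0857,.2221],np.pi/2+.155)
```

```text
t 8.82 pos [0.482  0.0856 0.2252] ang 1.7278 tilt [0.0004 0.0003] q [-0.04  0.86 -0.37  2.09  0.91  0.36  0.56] F [ 1.  -2.2 -1.8] M [-0.391  0.01  -0.148] op 13.6 ff 35.0
row [-0.0043, -0.0006, 0.0061, 0.0004, 0.0009, 0.0039]
```

play_rows:
  rows:
    - [[0,-0.004,0.002,0,0,0],[0,-0.004,0.004,0,0,0],[0,-0.004,0.005,0,0,0],[0,-0.004,0.006,0,0,0],[0,-0.004,0.006,0,0,0],[0,-0.004,0.006,0,0,0]]

```text
clock: 9.32
tool_pos: [0.4821, 0.084, 0.2222]
eef_rot: [-0.079, 0.997, 0.0, 0.0]
contact_force: [-0.0, 1.6, -1.3]
opening: 0.161
finger_force: 35.0
```

Run:
```python
from h import *
st()
```

```text
t 9.32 pos [0.4821 0.084  0.2222] ang 1.7286 tilt [0.0002 0.0005] q [-0.04  0.86 -0.37  2.09  0.91  0.35  0.56] F [-0.   1.6 -1.3] M [0.026 0.062 0.037] op 14.2 ff 35.0
```

play_rows:
  rows:
    - [[-0.002,0,0,0,0,0],[-0.004,0,0,0,0,0],[-0.006,0,0,0,0,0],[-0.008,0,0,0,0,0],[-0.008,0,0,0,0,0]]

```text
clock: 9.73
tool_pos: [0.486, 0.0843, 0.2222]
eef_rot: [-0.078, 0.997, 0.0, -0.0]
contact_force: [-0.0, 0.3, -0.5]
opening: 0.154
finger_force: 35.0
```

Run:
```python
from h import *
st()
```

```text
t 9.73 pos [0.486  0.0843 0.2222] ang 1.7279 tilt [-0.0001  0.0001] q [-0.04  0.87 -0.38  2.08  0.91  0.36  0.57] F [-0.   0.3 -0.5] M [-0.016  0.072  0.025] op 13.5 ff 35.0
```

play_rows:
  rows:
    - [[-0.002,0,0,0,0,0],[-0.004,0,0,0,0,0],[-0.006,0,0,0,0,0],[-0.006,0,0,0,0,0]]

```text
clock: 10.07
tool_pos: [0.4869, 0.0844, 0.222]
eef_rot: [-0.079, 0.997, -0.001, -0.002]
contact_force: [-6.3, -0.3, 2.7]
opening: 0.161
finger_force: 35.0
```

Run:
```python
from h import *
st()
```

```text
t 10.07 pos [0.4869 0.0844 0.222 ] ang 1.7287 tilt [-0.0046 -0.0018] q [-0.03  0.87 -0.38  2.08  0.9   0.37  0.58] F [-6.3 -0.3  2.7] M [0.017 1.23  0.002] op 14.2 ff 35.0
```

play_rows:
  rows:
    - [[0.002,0,0.001,0,0,0],[0.002,0,0.002,0,0,0],[0.002,0,0.002,0,0,0]]

```text
clock: 10.32
tool_pos: [0.4865, 0.0844, 0.2215]
eef_rot: [-0.079, 0.997, -0.001, -0.001]
contact_force: [-6.0, -1.6, 8.9]
opening: 0.157
finger_force: 35.0
```

Run:
```python
from h import *
st()
```

```text
t 10.32 pos [0.4865 0.0844 0.2215] ang 1.7287 tilt [-0.0028 -0.0014] q [-0.03  0.87 -0.38  2.08  0.9   0.37  0.57] F [-6.  -1.6  8.9] M [-0.083  1.184 -0.012] op 13.8 ff 35.0
```

play_rows:
  rows:
    - [[0.003,0,0,0,0,0],[0.003,0,0,0,0,0],[0.003,0,0,0,0,0],[0.003,0,0,0,0,0],[0.003,0,0,0,0,0],[0.003,0,0,0,0,0],[0.003,0,0,0,0,0]]
  claw: 0.55

```text
clock: 10.9
tool_pos: [0.4867, 0.0844, 0.2212]
eef_rot: [-0.078, 0.997, 0.0, 0.0]
contact_force: [-0.5, 0.3, -0.0]
opening: 0.446
finger_force: 0.0
```

Run:
```python
from h import *
st()
t=np.linspace(0,2*np.pi,73)
for h in (.028,.030,.032,.034,.036):
    c=np.c_[.569+.02*np.cos(t),.099+.02*np.sin(t),0*t+.027+h]; g=np.c_[.569+.023*np.cos(t),.099+.023*np.sin(t),0*t+.067+h]
    a=(proj('side',c)-[228,166]+.5)*5-.5; b=(proj('scene',c)-[202,195]+.5)*5-.5+[0,300]
    a2=(proj('side',g)-[228,166]+.5)*5-.5; b2=(proj('scene',g)-[202,195]+.5)*5-.5+[0,300]
    print(h,'side bottom',a[:,1].max().round(1),'top',a2[:,1].min().round(1),'scene bottom',b[:,1].max().round(1),'top',b2[:,1].min().round(1))
P=[[.569,.099,.109]]
print((proj('side',P)-[228,166]+.5)*5,(proj('scene',P)-[202,195]+.5)*5+[0,300])
```

```text
t 10.9 pos [0.4867 0.0844 0.2212] ang 1.7279 tilt [0.0003 0.0002] q [-0.04  0.87 -0.37  2.08  0.91  0.36  0.57] F [-0.5  0.3 -0. ] M [ 0.068 -0.046  0.03 ] op 39.3 ff 0.0
0.028 side bottom 137.4 top 39.7 scene bottom 423.3 top 333.7
0.03 side bottom 134.5 top 36.8 scene bottom 421.0 top 331.4
0.032 side bottom 131.7 top 33.9 scene bottom 418.7 top 329.0
0.034 side bottom 128.8 top 31.0 scene bottom 416.5 top 326.7
0.036 side bottom 125.9 top 28.1 scene bottom 414.2 top 324.3
[[141.98551285  40.4056203 ]] [[232.94439871 340.72800442]]
```

play_rows:
  rows:
    - [[0,0,-0.02,0,0,0],[0,0,-0.06,0,0,0],[0,0,-0.12,0,0,0],[0,0,-0.17,0,0,0],[0,0,-0.17,0,0,0],[0,0,-0.17,0,0,0]]
  claw: 0.2

```text
clock: 11.4
tool_pos: [0.4869, 0.0843, 0.3072]
eef_rot: [-0.078, 0.997, 0.0, 0.001]
contact_force: [-0.0, -0.0, 0.2]
opening: 0.8
finger_force: 0.0
```

Run:
```python
from h import *
st(); rel([.571,.098,.305],np.pi/2+.155);rel([.571,.098,.228],np.pi/2+.155)
a=save('side','s3')['pixels'];b=save('scene','c3')['pixels']
cv2.imwrite('pics/sc3.png',np.vstack([cv2.resize(a[155:230,180:313],(532,300)),cv2.resize(b[180:255,190:323],(532,300))]))
```

```text
t 11.4 pos [0.4869 0.0843 0.3072] ang 1.7273 tilt [0.0028 0.0008] q [ 0.08  0.73 -0.57  2.04  0.72  0.58  0.73] F [-0.  -0.   0.2] M [ 0.011  0.025 -0.044] op 70.4 ff 0.0
row [-0.1704, 0.0008, 0.0048, 0.0008, 0.0058, 0.0031]
row [-0.17, 0.0008, 0.1588, 0.0008, 0.0058, 0.0031]
```

View pics/sc3.png

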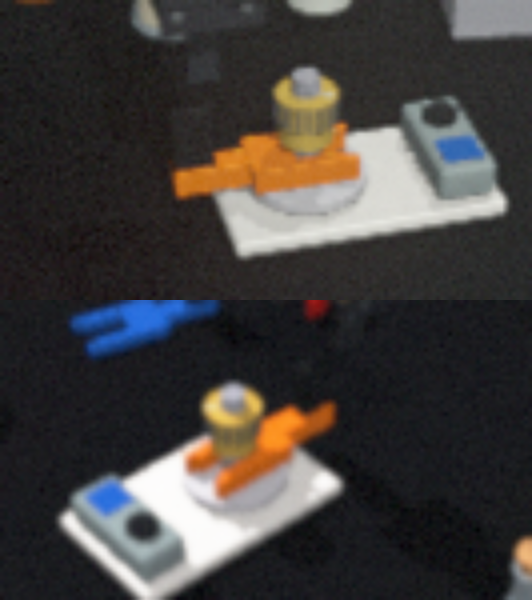

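The spacer lies flat on the seat with the post at the end of its slot (side crop: body 255–358 × 150–185). Next, the collar.

play_rows:
  rows:
    - [[-0.04,0,0,0,0,0],[-0.1,0,0,0,0,0],[-0.15,0,0,0,0,0],[-0.17,0,0,0,0,0],[-0.17,0,0.01,0,0,0],[-0.17,0.001,0.04,0,0,0],[-0.17,0.001,0.08,0,0,0],[-0.17,0.001,0.12,0,0,0],[-0.17,0.001,0.15,0,0,0],[-0.17,0.001,0.158,0,0,0],[-0.17,0.001,0.158,0,0,0],[-0.17,0.001,0.158,0,0,0]]

```text
clock: 12.5
tool_pos: [0.5698, 0.0984, 0.227]
eef_rot: [-0.079, 0.997, -0.0, -0.001]
contact_force: [0.9, 0.3, 0.5]
opening: 0.799
finger_force: 0.0
```

Run:
```python
from h import *
st(); rel([.571,.098,.228],np.pi/2+.155)
```

```text
t 12.5 pos [0.5698 0.0984 0.227 ] ang 1.7287 tilt [-0.0012 -0.0002] q [ 0.04  0.93 -0.51  1.82  0.77  0.6   0.77] F [0.9 0.3 0.5] M [ 0.069 -0.017  0.028] op 70.3 ff 0.0
row [-0.0023, -0.0011, -0.002, -0.0001, -0.0025, 0.0059]
```

play_rows:
  rows:
    - [[-0.001,0,0,0,0,0],[-0.001,0,0,0,0,0],[-0.001,0,0,0,0,0],[-0.001,0,0,0,0,0],[-0.001,0,0,0,0,0],[-0.001,0,0,0,0,0],[-0.001,0,0,0,0,0],[-0.001,0,0,0,0,0],[-0.001,0,0,0,0,0]]
  claw: 1
  squeeze: 30

```text
clock: 13.25
tool_pos: [0.5712, 0.0976, 0.2277]
eef_rot: [-0.078, 0.997, -0.001, 0.0]
contact_force: [0.7, -3.1, 5.7]
opening: 0.508
finger_force: 30.0
```

Run:
```python
from h import *
st()
```

```text
t 13.25 pos [0.5712 0.0976 0.2277] ang 1.7273 tilt [ 0.001  -0.0012] q [ 0.04  0.93 -0.51  1.82  0.77  0.6   0.77] F [ 0.7 -3.1  5.7] M [-0.591 -0.014  0.081] op 44.7 ff 30.0
```

play_rows:
  rows:
    - [[0,0,0.0005,0,0,0.08],[0,0,0.001,0,0,0.16],[0,0,0.0015,0,0,0.24],[0,0,0.002,0,0,0.32],[0,0,0.0025,0,0,0.4],[0,0,0.003,0,0,0.48],[0,0,0.0036,0,0,0.56],[0,0,0.0041,0,0,0.64],[0,0,0.0046,0,0,0.72],[0,0,0.0051,0,0,0.8],[0,0,0.0051,0,0,0.8],[0,0,0.0051,0,0,0.8]]

```text
clock: 14.25
tool_pos: [0.5712, 0.0973, 0.2251]
eef_rot: [0.122, 0.993, -0.001, 0.001]
contact_force: [-0.6, -2.9, 5.5]
opening: 0.509
finger_force: 30.0
```

Run:
```python
from h import *
st()
```

```text
t 14.25 pos [0.5712 0.0973 0.2251] ang 1.3266 tilt [ 0.0009 -0.0018] q [-0.02  0.92 -0.41  1.82  0.66  0.54  0.47] F [-0.6 -2.9  5.5] M [-0.752 -0.01  -0.115] op 44.8 ff 30.0
```

play_rows:
  rows:
    - [[0,0,0.0005,0,0,0.08],[0,0,0.001,0,0,0.16],[0,0,0.0015,0,0,0.24],[0,0,0.002,0,0,0.32],[0,0,0.0025,0,0,0.4],[0,0,0.003,0,0,0.48],[0,0,0.0036,0,0,0.56],[0,0,0.0041,0,0,0.64],[0,0,0.0043,0,0,0.68],[0,0,0.0045,0,0,0.7],[0,0,0.0046,0,0,0.72],[0,0,0.0047,0,0,0.74],[0,0,0.0048,0,0,0.76],[0,0,0.005,0,0,0.78],[0,0,0.0051,0,0,0.8]]

```text
clock: 15.5
tool_pos: [0.5711, 0.0971, 0.2226]
eef_rot: [0.317, 0.949, -0.001, 0.001]
contact_force: [0.1, -5.0, 6.3]
opening: 0.508
finger_force: 30.0
```

Run:
```python
from h import *
st()
```

```text
t 15.5 pos [0.5711 0.0971 0.2226] ang 0.9265 tilt [ 0.0006 -0.0021] q [-0.07  0.91 -0.3   1.83  0.53  0.49  0.18] F [ 0.1 -5.   6.3] M [-0.872  0.04   0.026] op 44.7 ff 30.0
```

play_rows:
  rows:
    - [[0,0,0,0,0,0],[0,0,0,0,0,0]]

```text
clock: 15.67
tool_pos: [0.5711, 0.0971, 0.2226]
eef_rot: [0.316, 0.949, -0.001, 0.001]
contact_force: [-0.4, -2.9, 6.0]
opening: 0.509
finger_force: 30.0
```

Run:
```python
from h import *
st()
```

```text
t 15.67 pos [0.5711 0.0971 0.2226] ang 0.9268 tilt [ 0.0006 -0.0021] q [-0.07  0.91 -0.3   1.83  0.53  0.49  0.18] F [-0.4 -2.9  6. ] M [-0.89  -0.019  0.061] op 44.8 ff 30.0
```

play_rows:
  rows:
    - [[-0.0014,-0.0019,-0.001,0,0,0],[-0.0014,-0.0019,-0.0008,0,0,0.04],[-0.0014,-0.0019,-0.0005,0,0,0.08],[-0.0014,-0.0019,-0.0002,0,0,0.12],[-0.0014,-0.0019,0,0,0,0.16],[-0.0014,-0.0019,0.0003,0,0,0.2],[-0.0014,-0.0019,0.0005,0,0,0.24],[-0.0014,-0.0019,0.0008,0,0,0.28],[-0.0014,-0.0019,0.001,0,0,0.32],[-0.0014,-0.0019,0.0013,0,0,0.36],[-0.0014,-0.0019,0.0015,0,0,0.4],[-0.0014,-0.0019,0.0018,0,0,0.44],[-0.0014,-0.0019,0.002,0,0,0.48],[-0.0014,-0.0019,0.0023,0,0,0.52],[-0.0014,-0.0019,0.0026,0,0,0.56],[-0.0014,-0.0019,0.0028,0,0,0.6],[-0.0014,-0.0019,0.0028,0,0,0.6]]

```text
clock: 17.08
tool_pos: [0.5709, 0.0967, 0.2207]
eef_rot: [0.455, 0.89, -0.0, 0.0]
contact_force: [0.5, -4.7, 4.0]
opening: 0.506
finger_force: 30.0
```

```bash
cat > t.py <<'E'
from h import *
st(); s=get_state(); print('Mz',s['moment'][2].round(4),'tau7',s['joint_torque'][6].round(4),s['joint_torque'].round(3))
E
python3 t.py
```

```text
t 17.08 pos [0.5709 0.0967 0.2207] ang 0.6256 tilt [ 0.0001 -0.0007] q [-0.11  0.9  -0.23  1.83  0.42  0.46 -0.02] F [ 0.5 -4.7  4. ] M [-1.059 -0.251  0.037] op 44.6 ff 30.0
Mz 0.0365 tau7 -0.1472 [ -2.991 -51.105  -4.713  -7.204  -0.758  -0.605  -0.147]
```

play_rows:
  rows:
    - [[0,0,0.0001,0,0,0.02],[0,0,0.0001,0,0,0.02],[0,0,0.0001,0,0,0.02]]

```text
clock: 17.33
tool_pos: [0.5709, 0.0966, 0.2207]
eef_rot: [0.459, 0.888, -0.0, 0.0]
contact_force: [1.1, -5.9, 4.3]
opening: 0.507
finger_force: 30.0
```

```bash
python3 t.py
```

```text
t 17.33 pos [0.5709 0.0966 0.2207] ang 0.6163 tilt [ 0.0001 -0.0007] q [-0.12  0.9  -0.23  1.83  0.42  0.46 -0.02] F [ 1.1 -5.9  4.3] M [-1.048 -0.197  0.049] op 44.6 ff 30.0
Mz 0.0488 tau7 -0.042 [-2.9790e+00 -5.1104e+01 -4.7450e+00 -7.2020e+00 -7.2400e-01 -5.9500e-01
 -4.2000e-02]
```

play_rows:
  rows:
    - [[0,0,0.0001,0,0,0.02],[0,0,0.0001,0,0,0.02],[0,0,0.0001,0,0,0.02]]

```text
clock: 17.58
tool_pos: [0.5709, 0.0966, 0.2206]
eef_rot: [0.464, 0.886, -0.0, 0.0]
contact_force: [1.4, -5.0, 5.1]
opening: 0.511
finger_force: 30.0
```

```bash
python3 t.py
```

```text
t 17.58 pos [0.5709 0.0966 0.2206] ang 0.6063 tilt [ 0.0001 -0.0007] q [-0.12  0.9  -0.23  1.83  0.41  0.45 -0.03] F [ 1.4 -5.   5.1] M [-1.015 -0.246  0.033] op 45.0 ff 30.0
Mz 0.0326 tau7 -0.0428 [-2.9720e+00 -5.1146e+01 -4.7160e+00 -7.2100e+00 -7.2400e-01 -5.8900e-01
 -4.3000e-02]
```

play_rows:
  rows:
    - [[0,0,0.0003,0,0,0.04],[0,0,0.0003,0,0,0.04],[0,0,0.0003,0,0,0.04]]

```text
clock: 17.83
tool_pos: [0.5709, 0.0966, 0.2205]
eef_rot: [0.473, 0.881, -0.0, 0.0]
contact_force: [1.8, -4.4, 4.4]
opening: 0.509
finger_force: 30.0
```

```bash
cat > t.py <<'E'
from h import *
s=get_state(); m=R.from_quat(s['eef_rot']).as_matrix()
print('t',s['clock'].round(2) if hasattr(s['clock'],'round') else s['clock'],'turned',(1.7273-np.arctan2(m[1,1],m[0,1])).round(4),'z',s['tool_pos'][2].round(4),'Mz',s['moment'][2].round(3),'tau',s['joint_torque'][4:].round(4),'F',s['contact_force'].round(1))
E
python3 t.py
```

```text
t 17.8333 turned 1.1411 z 0.2205 Mz -0.033 tau [-0.6957 -0.5959 -0.0188] F [ 1.8 -4.4  4.4]
```

play_rows:
  rows:
    - [[0,0,0.0003,0,0,0.04],[0,0,0.0003,0,0,0.04],[0,0,0.0003,0,0,0.04]]

```text
clock: 18.08
tool_pos: [0.5709, 0.0966, 0.2204]
eef_rot: [0.481, 0.876, -0.0, 0.0]
contact_force: [0.9, -5.1, 5.4]
opening: 0.512
finger_force: 30.0
```

```bash
python3 t.py
```

```text
t 18.0833 turned 1.1611 z 0.2204 Mz 0.055 tau [-0.6906 -0.6075 -0.017 ] F [ 0.9 -5.1  5.4]
```

play_rows:
  rows:
    - [[0,0,0.0003,0,0,0.04],[0,0,0.0003,0,0,0.04],[0,0,0.0003,0,0,0.04]]

```text
clock: 18.33
tool_pos: [0.5709, 0.0966, 0.2202]
eef_rot: [0.49, 0.872, -0.0, 0.0]
contact_force: [1.1, -4.8, 4.9]
opening: 0.507
finger_force: 30.0
```

```bash
python3 t.py
```

```text
t 18.3333 turned 1.1812 z 0.2202 Mz -0.015 tau [-0.686  -0.6193 -0.0158] F [ 1.1 -4.8  4.9]
```

play_rows:
  rows:
    - [[0,0,0.0003,0,0,0.04],[0,0,0.0003,0,0,0.04],[0,0,0.0003,0,0,0.04]]

```text
clock: 18.58
tool_pos: [0.5709, 0.0966, 0.2201]
eef_rot: [0.499, 0.867, -0.0, 0.0]
contact_force: [0.8, -4.8, 5.3]
opening: 0.507
finger_force: 30.0
```

```bash
python3 t.py
```

```text
t 18.5833 turned 1.2012 z 0.2201 Mz 0.038 tau [-0.6815 -0.6311 -0.0146] F [ 0.8 -4.8  5.3]
```

play_rows:
  rows:
    - [[0,0,0.0001,0,0,0.013],[0,0,0.0002,0,0,0.027],[0,0,0.00025,0,0,0.04]]

```text
clock: 18.83
tool_pos: [0.5709, 0.0966, 0.22]
eef_rot: [0.508, 0.862, -0.0, 0.0]
contact_force: [1.5, -4.5, 4.7]
opening: 0.512
finger_force: 30.0
```

```bash
python3 t.py
```

```text
t 18.8333 turned 1.2211 z 0.22 Mz 0.068 tau [-0.7146 -0.6331 -0.0277] F [ 1.5 -4.5  4.7]
```

play_rows:
  rows:
    - [[0,0,0.0001,0,0,0.013],[0,0,0.0002,0,0,0.027],[0,0,0.00025,0,0,0.04]]

```text
clock: 19.08
tool_pos: [0.5708, 0.0966, 0.2199]
eef_rot: [0.516, 0.857, -0.0, 0.0]
contact_force: [0.7, -4.6, 5.9]
opening: 0.509
finger_force: 30.0
```

```bash
python3 t.py
```

```text
t 19.0833 turned 1.2411 z 0.2199 Mz 0.071 tau [-0.7135 -0.6332 -0.0279] F [ 0.7 -4.6  5.9]
```

play_rows:
  rows:
    - [[0,0,0.0001,0,0,0.013],[0,0,0.0002,0,0,0.027],[0,0,0.00025,0,0,0.04]]

```text
clock: 19.33
tool_pos: [0.5708, 0.0966, 0.2198]
eef_rot: [0.525, 0.851, -0.0, 0.0]
contact_force: [1.0, -5.0, 5.4]
opening: 0.507
finger_force: 30.0
```

```bash
python3 t.py
```

```text
t 19.3333 turned 1.2611 z 0.2198 Mz 0.089 tau [-0.7289 -0.6565 -0.0463] F [ 1.  -5.   5.4]
```

play_rows:
  rows:
    - [[0,0,0.0001,0,0,0.013],[0,0,0.0002,0,0,0.027],[0,0,0.00025,0,0,0.04]]

```text
clock: 19.58
tool_pos: [0.5708, 0.0966, 0.2197]
eef_rot: [0.533, 0.846, -0.0, 0.0]
contact_force: [0.8, -5.5, 6.0]
opening: 0.508
finger_force: 30.0
```

```bash
python3 t.py
```

```text
t 19.5833 turned 1.281 z 0.2197 Mz 0.079 tau [-0.7489 -0.6806 -0.0686] F [ 0.8 -5.5  6. ]
```

play_rows:
  rows:
    - [[0,0,0.0001,0,0,0.013],[0,0,0.0002,0,0,0.027],[0,0,0.00025,0,0,0.04]]

```text
clock: 19.83
tool_pos: [0.5708, 0.0966, 0.2196]
eef_rot: [0.542, 0.841, -0.0, 0.0]
contact_force: [1.1, -5.2, 6.3]
opening: 0.506
finger_force: 30.0
```

```bash
python3 t.py
```

```text
t 19.8333 turned 1.301 z 0.2196 Mz 0.146 tau [-0.7668 -0.7029 -0.088 ] F [ 1.1 -5.2  6.3]
```

play_rows:
  rows:
    - [[0,0,0.0001,0,0,0.013],[0,0,0.0002,0,0,0.027],[0,0,0.00025,0,0,0.04]]

```text
clock: 20.08
tool_pos: [0.5708, 0.0965, 0.2195]
eef_rot: [0.55, 0.835, -0.0, 0.0]
contact_force: [0.9, -6.1, 6.4]
opening: 0.508
finger_force: 30.0
```

```bash
python3 t.py
```

```text
t 20.0833 turned 1.321 z 0.2195 Mz 0.177 tau [-0.7767 -0.7212 -0.1016] F [ 0.9 -6.1  6.4]
```

play_rows:
  rows:
    - [[0,0,0.0001,0,0,0.013],[0,0,0.0002,0,0,0.027],[0,0,0.00025,0,0,0.04]]

```text
clock: 20.33
tool_pos: [0.5708, 0.0965, 0.2194]
eef_rot: [0.558, 0.83, -0.0, 0.0]
contact_force: [0.1, -5.5, 6.9]
opening: 0.509
finger_force: 30.0
```

```bash
python3 t.py
```

```text
t 20.3333 turned 1.3409 z 0.2194 Mz 0.189 tau [-0.7977 -0.7472 -0.1273] F [ 0.1 -5.5  6.9]
```

play_rows:
  rows:
    - [[0,0,0.0001,0,0,0.013],[0,0,0.0002,0,0,0.027],[0,0,0.00025,0,0,0.04]]

```text
clock: 20.58
tool_pos: [0.5707, 0.0965, 0.2193]
eef_rot: [0.566, 0.824, -0.0, 0.0]
contact_force: [-0.4, -5.7, 7.9]
opening: 0.511
finger_force: 30.0
```

```bash
python3 t.py
```

```text
t 20.5833 turned 1.3607 z 0.2193 Mz 0.189 tau [-0.8196 -0.7741 -0.1537] F [-0.4 -5.7  7.9]
```

The torque stayed flat while the collar turned freely, then climbed steadily from about 1.245 rad. That matches the earliest possible touch (8 mm gap, 1.257 rad), so about 0.115 rad past touch is roughly 11 N. I'll release.

play_rows:
  rows:
    - [[0,0,0,0,0,0],[0,0,0,0,0,0],[0,0,0,0,0,0],[0,0,0,0,0,0],[0,0,0,0,0,0],[0,0,0,0,0,0]]
  claw: 0.25

```text
clock: 21.08
tool_pos: [0.5707, 0.0975, 0.2188]
eef_rot: [0.566, 0.825, 0.0, -0.0]
contact_force: [0.5, -0.4, 0.4]
opening: 0.754
finger_force: 0.0
```

```bash
python3 t.py; python3 -c "
from h import *
st()"
```

```text
t 21.0833 turned 1.359 z 0.2188 Mz -0.012 tau [-0.0354 -0.0021 -0.0012] F [ 0.5 -0.4  0.4]
t 21.08 pos [0.5707 0.0975 0.2188] ang 0.3683 tilt [-0.0004  0.0006] q [-0.15  0.9  -0.17  1.83  0.32  0.43 -0.18] F [ 0.5 -0.4  0.4] M [-0.092  0.038 -0.012] op 66.4 ff 0.0
```

On release `tau7` drops to zero, as it should. But the "free" baseline came from a mix of holds and ramps, so the touch point isn't certain. I'll re-grip better centred, back off 0.25 rad, and come down again with one uniform ramp.

play_rows:
  rows:
    - [[-0.0028,-0.0011,-0.001,0,0,0],[-0.0028,-0.0011,-0.001,0,0,0],[-0.0028,-0.0011,-0.001,0,0,0],[-0.0028,-0.0011,-0.001,0,0,0],[-0.0028,-0.0011,-0.001,0,0,0],[-0.0028,-0.0011,-0.001,0,0,0],[-0.0028,-0.0011,-0.001,0,0,0],[-0.0028,-0.0011,-0.001,0,0,0]]
  claw: 1

```text
clock: 21.75
tool_pos: [0.571, 0.0955, 0.2196]
eef_rot: [0.566, 0.825, 0.0, 0.0]
contact_force: [1.0, -0.6, -0.0]
opening: 0.507
finger_force: 30.0
```

```bash
python3 t.py
```

```text
t 21.75 turned 1.3594 z 0.2196 Mz -0.045 tau [-0.0947  0.1157  0.021 ] F [ 1.  -0.6 -0. ]
```

play_rows:
  rows:
    - [[0,0,-0.0003,0,0,-0.05],[0,0,-0.0006,0,0,-0.1],[0,0,-0.001,0,0,-0.15],[0,0,-0.0013,0,0,-0.2],[0,0,-0.0016,0,0,-0.25],[0,0,-0.0019,0,0,-0.3],[0,0,-0.0022,0,0,-0.35],[0,0,-0.0025,0,0,-0.4],[0,0,-0.0029,0,0,-0.45],[0,0,-0.0032,0,0,-0.5]]

```text
clock: 22.58
tool_pos: [0.5712, 0.0957, 0.2211]
eef_rot: [0.457, 0.889, 0.0, 0.0]
contact_force: [3.9, 0.4, -4.0]
opening: 0.511
finger_force: 30.0
```

```bash
python3 t.py
```

```text
t 22.5833 turned 1.1068 z 0.2211 Mz -0.052 tau [-0.3402  0.983  -0.0975] F [ 3.9  0.4 -4. ]
```

play_rows:
  rows:
    - [[0,0,0.0001,0,0,0.013],[0,0,0.0002,0,0,0.027],[0,0,0.00025,0,0,0.04]]

```text
clock: 22.83
tool_pos: [0.5711, 0.0957, 0.221]
eef_rot: [0.468, 0.884, 0.0, 0.0]
contact_force: [3.9, 0.3, -5.4]
opening: 0.51
finger_force: 30.0
```

```bash
python3 t.py
```

```text
t 22.8333 turned 1.1295 z 0.221 Mz 0.14 tau [-0.4637  1.162  -0.0791] F [ 3.9  0.3 -5.4]
```

play_rows:
  rows:
    - [[0,0,0.0001,0,0,0.013],[0,0,0.0002,0,0,0.027],[0,0,0.00025,0,0,0.04]]

```text
clock: 23.08
tool_pos: [0.5711, 0.0957, 0.2209]
eef_rot: [0.476, 0.879, 0.0, 0.0]
contact_force: [4.1, 0.1, -5.7]
opening: 0.511
finger_force: 30.0
```

```bash
python3 t.py
```

```text
t 23.0833 turned 1.1498 z 0.2209 Mz 0.114 tau [-0.5072  1.3241 -0.0863] F [ 4.1  0.1 -5.7]
```

play_rows:
  rows:
    - [[0,0,0.0001,0,0,0.013],[0,0,0.0002,0,0,0.027],[0,0,0.00025,0,0,0.04]]

```text
clock: 23.33
tool_pos: [0.5711, 0.0957, 0.2208]
eef_rot: [0.485, 0.874, 0.0, 0.0]
contact_force: [4.6, -0.8, -5.6]
opening: 0.511
finger_force: 30.0
```

```bash
python3 t.py
```

```text
t 23.3333 turned 1.1699 z 0.2208 Mz 0.144 tau [-0.5159  1.377  -0.0872] F [ 4.6 -0.8 -5.6]
```

play_rows:
  rows:
    - [[0,0,0.0001,0,0,0.013],[0,0,0.0002,0,0,0.027],[0,0,0.00025,0,0,0.04]]

```text
clock: 23.58
tool_pos: [0.5711, 0.0957, 0.2207]
eef_rot: [0.494, 0.869, 0.0, 0.0]
contact_force: [4.9, -0.3, -5.3]
opening: 0.507
finger_force: 30.0
```

```bash
python3 t.py
```

```text
t 23.5833 turned 1.1899 z 0.2207 Mz 0.15 tau [-0.5102  1.3642 -0.0871] F [ 4.9 -0.3 -5.3]
```

The free torque is now clean: `tau7` is steady at −0.087 and Mz at about 0.14. Continuing the same ramp.

play_rows:
  rows:
    - [[0,0,0.0001,0,0,0.013],[0,0,0.0002,0,0,0.027],[0,0,0.00025,0,0,0.04]]

```text
clock: 23.83
tool_pos: [0.571, 0.0957, 0.2205]
eef_rot: [0.503, 0.864, 0.0, 0.0]
contact_force: [5.3, 0.0, -6.5]
opening: 0.509
finger_force: 30.0
```

```bash
python3 t.py
```

```text
t 23.8333 turned 1.2099 z 0.2205 Mz 0.092 tau [-0.5098  1.3726 -0.087 ] F [ 5.3  0.  -6.5]
```

play_rows:
  rows:
    - [[0,0,0.0001,0,0,0.013],[0,0,0.0002,0,0,0.027],[0,0,0.00025,0,0,0.04]]

```text
clock: 24.08
tool_pos: [0.571, 0.0956, 0.2204]
eef_rot: [0.511, 0.859, 0.0, 0.0]
contact_force: [4.7, -0.3, -5.3]
opening: 0.512
finger_force: 30.0
```

```bash
python3 t.py
```

```text
t 24.0833 turned 1.23 z 0.2204 Mz 0.141 tau [-0.5079  1.3744 -0.0869] F [ 4.7 -0.3 -5.3]
```

play_rows:
  rows:
    - [[0,0,0.0001,0,0,0.013],[0,0,0.0002,0,0,0.027],[0,0,0.00025,0,0,0.04]]

```text
clock: 24.33
tool_pos: [0.571, 0.0956, 0.2203]
eef_rot: [0.52, 0.854, 0.0, 0.0]
contact_force: [5.1, -0.4, -5.2]
opening: 0.509
finger_force: 30.0
```

```bash
python3 t.py
```

```text
t 24.3333 turned 1.25 z 0.2203 Mz 0.136 tau [-0.5059  1.3742 -0.0868] F [ 5.1 -0.4 -5.2]
```

play_rows:
  rows:
    - [[0,0,0.0001,0,0,0.013],[0,0,0.0002,0,0,0.027],[0,0,0.00025,0,0,0.04]]

```text
clock: 24.58
tool_pos: [0.571, 0.0956, 0.2201]
eef_rot: [0.528, 0.849, 0.0, 0.0]
contact_force: [5.3, -0.9, -5.3]
opening: 0.508
finger_force: 30.0
```

```bash
python3 t.py
```

```text
t 24.5833 turned 1.2701 z 0.2201 Mz 0.12 tau [-0.5044  1.3746 -0.0867] F [ 5.3 -0.9 -5.3]
```

play_rows:
  rows:
    - [[0,0,0.0001,0,0,0.013],[0,0,0.0002,0,0,0.027],[0,0,0.00025,0,0,0.04]]

```text
clock: 24.83
tool_pos: [0.571, 0.0956, 0.22]
eef_rot: [0.537, 0.844, 0.0, 0.0]
contact_force: [5.6, -0.6, -6.0]
opening: 0.511
finger_force: 30.0
```

```bash
python3 t.py
```

```text
t 24.8333 turned 1.2901 z 0.22 Mz 0.121 tau [-0.5032  1.3752 -0.0866] F [ 5.6 -0.6 -6. ]
```

No touch up to 1.29 rad, so the earlier rise was just grip wind-up and the recheck was worth it. Continuing.

play_rows:
  rows:
    - [[0,0,0.0001,0,0,0.013],[0,0,0.0002,0,0,0.027],[0,0,0.00025,0,0,0.04]]

```text
clock: 25.08
tool_pos: [0.5709, 0.0956, 0.2199]
eef_rot: [0.545, 0.838, 0.0, 0.0]
contact_force: [4.8, 0.5, -5.1]
opening: 0.512
finger_force: 30.0
```

```bash
python3 t.py
```

```text
t 25.0833 turned 1.3101 z 0.2199 Mz 0.116 tau [-0.5096  1.3602 -0.0932] F [ 4.8  0.5 -5.1]
```

play_rows:
  rows:
    - [[0,0,0.0001,0,0,0.013],[0,0,0.0002,0,0,0.027],[0,0,0.00025,0,0,0.04]]

```text
clock: 25.33
tool_pos: [0.5709, 0.0956, 0.2198]
eef_rot: [0.554, 0.833, 0.0, 0.0]
contact_force: [5.2, -1.0, -5.2]
opening: 0.513
finger_force: 30.0
```

```bash
python3 t.py
```

```text
t 25.3333 turned 1.33 z 0.2198 Mz 0.137 tau [-0.5352  1.3276 -0.1158] F [ 5.2 -1.  -5.2]
```

play_rows:
  rows:
    - [[0,0,0.0001,0,0,0.013],[0,0,0.0002,0,0,0.027],[0,0,0.00025,0,0,0.04]]

```text
clock: 25.58
tool_pos: [0.5709, 0.0956, 0.2197]
eef_rot: [0.562, 0.827, 0.0, 0.0]
contact_force: [5.4, -0.6, -3.9]
opening: 0.51
finger_force: 30.0
```

```bash
python3 t.py
```

```text
t 25.5833 turned 1.35 z 0.2197 Mz 0.183 tau [-0.5596  1.2822 -0.1367] F [ 5.4 -0.6 -3.9]
```

play_rows:
  rows:
    - [[0,0,0.0001,0,0,0.013],[0,0,0.0002,0,0,0.027],[0,0,0.00025,0,0,0.04]]

```text
clock: 25.83
tool_pos: [0.5709, 0.0955, 0.2196]
eef_rot: [0.57, 0.822, -0.0, 0.0]
contact_force: [5.3, -1.4, -2.5]
opening: 0.508
finger_force: 30.0
```

```bash
python3 t.py
```

```text
t 25.8333 turned 1.3699 z 0.2196 Mz 0.159 tau [-0.5902  1.2141 -0.1631] F [ 5.3 -1.4 -2.5]
```

play_rows:
  rows:
    - [[0,0,0.0001,0,0,0.013],[0,0,0.0002,0,0,0.027],[0,0,0.00025,0,0,0.04]]

```text
clock: 26.08
tool_pos: [0.5709, 0.0955, 0.2195]
eef_rot: [0.578, 0.816, 0.0, 0.0]
contact_force: [5.5, -0.5, -1.7]
opening: 0.508
finger_force: 30.0
```

```bash
python3 t.py
```

```text
t 26.0833 turned 1.3899 z 0.2195 Mz 0.262 tau [-0.619   1.1207 -0.1915] F [ 5.5 -0.5 -1.7]
```

Clear touch this time: the kink is at about 1.305 rad, with torque rising and Fz shifting after it. One more 0.02 rad puts it about 0.105 rad past touch (roughly 10 N nominal), then I release.

play_rows:
  rows:
    - [[0,0,0.0001,0,0,0.013],[0,0,0.0002,0,0,0.027],[0,0,0.00025,0,0,0.04]]

```text
clock: 26.33
tool_pos: [0.5709, 0.0955, 0.2194]
eef_rot: [0.586, 0.81, -0.0, 0.0]
contact_force: [4.7, -1.7, -0.3]
opening: 0.509
finger_force: 30.0
```

```bash
python3 t.py
```

```text
t 26.3333 turned 1.41 z 0.2194 Mz 0.257 tau [-0.6437  1.0061 -0.219 ] F [ 4.7 -1.7 -0.3]
```

play_rows:
  rows:
    - [[0,0,0,0,0,0],[0,0,0,0,0,0],[0,0,0,0,0,0],[0,0,0,0,0,0],[0,0,0,0,0,0]]
  claw: 0.25

```text
clock: 26.75
tool_pos: [0.5702, 0.0957, 0.219]
eef_rot: [0.586, 0.81, -0.001, -0.001]
contact_force: [-0.4, 1.0, -0.0]
opening: 0.75
finger_force: 0.0
```

play_rows:
  rows:
    - [[0,0,-0.02,0,0,0],[0,0,-0.06,0,0,0],[0,0,-0.12,0,0,0],[0,0,-0.18,0,0,0],[0,0,-0.24,0,0,0],[0,0,-0.3,0,0,0],[0,0,-0.3,0,0,0],[0,0,-0.3,0,0,0]]

```text
clock: 27.42
tool_pos: [0.5711, 0.0957, 0.3715]
eef_rot: [0.586, 0.81, 0.002, 0.001]
contact_force: [-0.6, -0.5, -0.9]
opening: 0.751
finger_force: 0.0
```

```bash
python3 t.py
python3 - <<'E'
from h import *
a=save('side','s4')['pixels'];b=save('scene','c4')['pixels']
cv2.imwrite('pics/sc4.png',np.vstack([cv2.resize(a[155:230,180:313],(532,300)),cv2.resize(b[180:255,190:323],(532,300))]))
E
```

```text
t 27.4167 turned 1.4095 z 0.3715 Mz 0.035 tau [-0.0707  0.0327  0.0206] F [-0.6 -0.5 -0.9]
```

View pics/sc4.png

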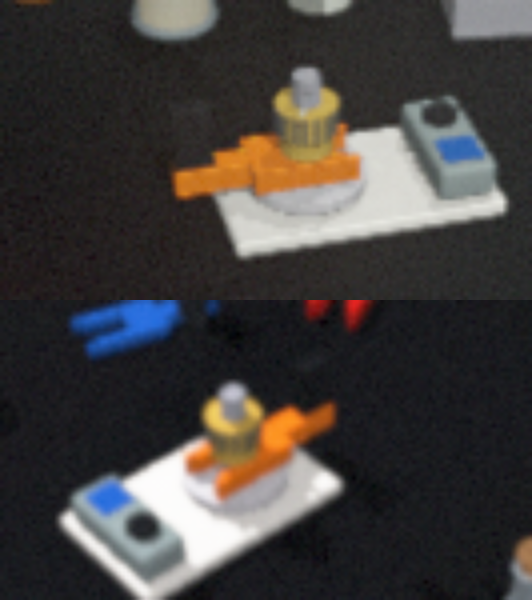

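The spacer is still home and flat in the side crop (255–358 × 140–185). The collar sits down on it, with its underside at about (306,158), and the arm is clear. Handing in.

```bash
python3 -c "
from plant import *
print(finish_job())"
```

```text
the job is handed in; nothing more can be done
None
```

The job is handed in: the orange spacer is flat on the seat with its slot end at the post, and the collar is turned down to nip it at about 10 N. That load is worked out from the turn past touch (0.105 rad), not measured; creep in the grip could make it a few newtons less. The collar needed a second approach because the first touch reading was unclear, and the arm has let go and is clear.

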